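# Set and clamp the document-camera boom at its length ring

### The job

Set the document camera on the desk: draw its sliding boom out until the red length ring has just come out of the black clamp and, while holding the boom there, squeeze the orange cam lever fully closed along the boom. Keep the lever open until the boom is at the ring, and leave the other things on the desk alone. Finish still holding: boom and closed lever firmly pinched together between the fingers, not let go.

Things in the scene. Friction and masses are not known exactly. Their poses are not given: they have to be found in the camera images.
- stand: Document-camera stand, screwed down: dark base plate 220 x 180 x 14 mm, 25 mm column, telescopic boom on top. Origin on the desk under the column's axis, z up; x is the level direction in which the boom points (column to camera), y is 90 degrees left of x. The boom lies in the plane y = 0 and rises 20 degrees towards the camera; its axis crosses the column axis 215 mm up.
- clamp_mouth (a point): Fixed point on the boom's axis at the front face (the mouth) of the black clamp block that ends the 24 mm outer tube; in the stand's frame x 141, y 0, z 266 mm. The clamp reaches back 36 mm, is 32 mm high and spans y -18 to +26 mm. Beyond the mouth there is only the inner bar, the camera head and the lever.
- extension (a joint): How far the inner boom is drawn out along the slope (m): 0 fully in (its start), 0.055 end stop. At 0.035 the 4 mm wide red ring round the bar (hidden in the clamp before) has just come out, its rear edge level with the clamp's front. Lever open: 1 to 3 N draws it out, and let go it slides back in by its own weight. Lever closed: the cam grips it.
- boom: Inner boom with camera, 0.4 to 0.6 kg, moved by joint extension. Origin on the boom's axis, at the mouth when fully in; x outwards up the slope, y as the stand's y. Straight aluminium bar to x = 128 mm, flat sides at y -9 and +9 mm, 16 mm high, thin black graduations. Under its outer end hangs the camera head (see head_back).
- head_back (a point): Middle of the upper edge of the camera head's rear face, 56 mm ahead of (level) and 9 mm above clamp_mouth when fully in, 3 mm under the bar. Grey head, level, upright faces: 50 long, 104 wide (y -52 to +52), 36 mm high. Fingers let down astride the bar and lever, in the 56 mm gap between clamp and head, can push this rear face outwards to draw the boom.
- cam_lever (a joint): Angle of the orange cam lever (rad): 0 closed, flat along the bar's +y side; positive = its end swung out to the stand's +y, in the boom's sloping plane, up to 1.5. Starts 0.22 to 0.34 and stays where left; 2 to 3 N at its end moves it, a little more over the last 0.1 rad where the cam bites. Pin: 8 mm behind the mouth along the axis, 18 mm to the +y side of it.
- lever: The orange cam lever: straight plate 6 mm thick and 16 mm high, level with the bar (it passes at least 3 mm above the camera head), reaching 100 mm from its pin, where its origin lies; x along the lever to its end, y as the stand's y when closed. Closed, it lies from y 11 to 17 mm off the boom's axis, so bar and closed lever together are 26 mm across, stand's y -9 to +17.
- lever_end (a point): End of the cam lever, 100 mm from its pin, in the middle of its thickness and height.
- clipboard: Wooden clipboard with a chart, 170 x 230 mm, 12 mm high at its clip, lying below the camera; fixed. Origin: centre of its underside.
- mouse: Bystander: black computer mouse, 105 x 62 mm, 36 mm high. Origin: centre of its underside.
- mug: Bystander: blue mug, 80 mm across, 95 mm high, empty. Origin: centre of its underside.
- tumbler: Bystander: steel travel tumbler with green band and black cap, 71 mm across, 168 mm high. Origin: centre of its underside.
- stapler: Bystander: stapler, 150 x 36 mm, 55 mm high. Origin: centre of its underside.
- tape_dispenser: Bystander: grey tape dispenser, 140 x 55 mm, 86 mm high. Origin: centre of its underside.
- sticky_notes: Bystander: yellow block of notes, 76 x 76 x 20 mm. Origin: centre of its underside.
- pen_cup: Bystander: square dark pen cup, 75 mm wide, 95 mm high, pens to 150 mm. Origin: centre of its underside.

How it is judged (in metres and radians):
On the way:
1. the boom is drawn out to the red ring and held there with the lever still open (value of joint extension between 0.03 and 0.04 m and value of joint cam_lever above 0.1 rad and contact force between the fingers and boom above 0.2 N), for 0.2 s.
At the end, for the whole second after the job is handed in: Through the last second the boom stands at the red ring (extension 35 mm, give or take 5 mm) and is still, the cam lever is closed (under 0.05 rad), and the fingers still pinch boom and lever together (pressing on each with more than 6 N) (value of joint extension between 0.03 and 0.04 m and value of joint cam_lever below 0.05 rad and velocity of joint extension between -0.005 and 0.005 m/s and contact force between the fingers and boom above 6 N and contact force between the fingers and lever above 6 N); the arm keeps its last pose, push and grip.
It fails at once if the lever was closed with the boom away from the ring (lever under 0.08 rad, boom more than 7 mm off) (value of joint cam_lever below 0.08 rad and (value of joint extension below 0.028 m or value of joint extension above 0.042 m)).
It fails at once if a bystander was moved by more than 20 mm (distance of any of mouse, mug, tumbler, stapler, tape_dispenser, sticky_notes, pen_cup from where it was at the start of the episode above 0.02 m).
It also fails if it takes over 29 s, if anything falls off the work surface, if the arm or the gripper's body presses on something with over 40 N, if the wrist force passes 120 N, or if a joint passes its speed limit or range.

### The arm

A 7-joint arm with a two-finger parallel gripper is mounted at the origin on the work surface. World frame = base frame: x ahead of the robot, y to its left, z up, the work surface at z = 0. Lengths are in m, angles in degrees, forces in N, time in s.
With the tool pointing down it reaches from about 0.425 to 0.875 m from the base axis. Payload 4.7 kg.
Tool frame: the origin (TCP) lies at the very end of the fingers, on their centre line; the grasp point (between the pads) lies 19 mm behind it (pinch_z is the distance from the TCP to the grasp point, in m); z points along the fingers, y is the direction in which the jaws open and shut (so a half turn about z gives the same grasp; the last joint's range is limited). The gripper opens to 87 mm and grips with 3 to 60 N. Pads are 19 mm wide; open, the fingers measure 117 mm over their backs; the gripper's body (75 mm by 190 mm) begins 51 mm behind the grasp point.
Start: joints at [-70.984, 18.392, -4.016, 83.108, 1.295, 78.541, -3.26], TCP at [0.203, 0.617, 0.223] pointing down, gripper open.
Joint ranges: [-163.93, 163.93], [-17.29, 119.83], [-79.2, 71.16], [3.27, 140.29], [-89.18, 269.18], [5.43, 117.66], [-154.24, 154.24]. Speed limits (degrees/s): [147.25, 147.25, 180, 180, 180, 180, 180].

### API

Orientations are given as [roll, pitch, yaw] about the fixed x, y, z axes, in that order (R = Rz(yaw) Ry(pitch) Rx(roll)).
In Python, from cell import get_obs, read_camera, camera_params, sign_off, pinch_z gives the robot as it stands.
- The arm moves only by the shell command python3 -m handwheel 'ROWS' [FORCE]. ROWS is JSON, a list of rows, each a list of 5 numbers: the finger opening in m, from 0 to 0.087, then the shift along the tool's x, y, z in m, then the turn about the tool's z in rad. In form: [[jaw, tx, ty, tz, twist], ...]. A call has 1 to 20 rows; each row is the pose to reach, as a shift and turn from the pose commanded when the call began, along the tool's axes at that moment; what a row does not reach only later rows make up. A row lasts 1/10 s, in which the tool goes at most 50 mm and 8.59 degrees, less where a joint would pass 70% of its speed; a pose out of reach is approached as far as the arm can. A call with a gripper value outside its range is refused whole. The fingers move at their own pace and stop on an object; FORCE is the grip in N (left out, the last holds). Time passes only in rows, so rows that repeat a pose let the fingers close. It gives the time, the measured TCP pose, the force and the opening at its end, in the units of the state.
- get_obs(): the state, without advancing time (a new reading comes with each control period).
- read_camera(name): name is "scene" or "top"; returns the picture (384x512x3 uint8, blue, green, red); there is no depth.
- camera_params(name): a dict with "camera_matrix" (3x3 intrinsics, pixels), "R" (3x3) and "t" (3): a world point X has camera coordinates R X + t. Camera axes: x right, y down, z forward; pixel columns grow to the right and rows downward; lengths in m; the calibration is good to about 2 mm. A picture is of the moment at which its call begins. camera_params takes no time and is no camera call.
- sign_off(): hands the job in, once; it reports no verdict.
The state is a dict: "time_s": time; "qpos": joint angles; "joint_velocities": joint speeds; "effort": joint torques, N m; "tool_pos": TCP position; "tool_rot": TCP orientation; "force": force on the tool from outside, world axes, zero at the start; "wrist_torque": the same for the moment, N m; "grip_width": finger opening in m.
Only numpy, scipy, OpenCV 4.12 (cv2) and the standard library are available. Lean on these libraries where they do the work, as an engineer would, in place of code of your own. Each camera call takes 0.05 s, during which the arm holds its last target.

## Working session

There is one attempt and no reset: what is moved stays moved. The work goes in short steps, Python scripts to look and compute and a shell command to move; the robot and the scene stay as the last step left them, time stands still between calls to the robot, and variables do not carry over. Pictures are saved under pics/ and viewed, and the job is handed in when it is done.

```bash
mkdir -p pics
python3 - <<'E'
from cell import *
import cv2
o=get_obs();print({k:o[k] for k in('time_s','tool_pos','tool_rot','grip_width','force')},pinch_z)
for n in('scene','top'):
    cv2.imwrite(f'pics/{n}0.png',read_camera(n)); p=camera_params(n);print(n,p)
E
```

```text
{'time_s': 0.0, 'tool_pos': array([0.20297303, 0.61691161, 0.22144813]), 'tool_rot': array([-1.79889016e+02,  4.31793373e-03,  1.61794198e+02]), 'grip_width': 0.08718151498759104, 'force': array([-0.02310331,  0.40858473, -0.27351243])} 0.0187
scene {'camera_matrix': array([[462.03768588,   0.        , 250.58295118],
       [  0.        , 462.03768588, 194.64570368],
       [  0.        ,   0.        ,   1.        ]]), 'R': array([[ 0.55611333,  0.83110385,  0.00208637],
       [ 0.48252284, -0.32082268, -0.81501197],
       [-0.67669023,  0.45424574, -0.57944036]]), 't': array([-0.31878768, -0.07188571,  2.00481163])}
top {'camera_matrix': array([[444.3416519 ,   0.        , 257.10677529],
       [  0.        , 444.3416519 , 192.99574533],
       [  0.        ,   0.        ,   1.        ]]), 'R': array([[-0.01556641, -0.99981214,  0.01154867],
       [-0.99789396,  0.01480706, -0.06315381],
       [ 0.06297094, -0.01250743, -0.99793698]]), 't': array([0.02736933, 0.53402148, 1.55918948])}
```

```bash
ls
```

```text
pics
```

View pics/scene0.png

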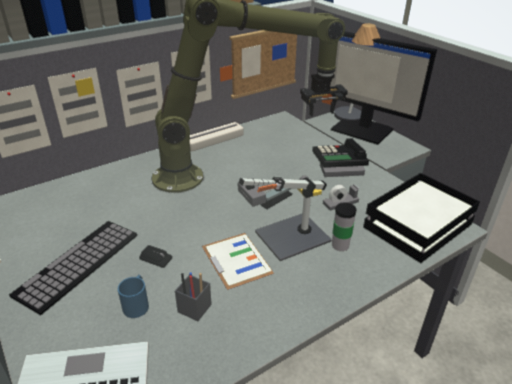

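View pics/top0.png

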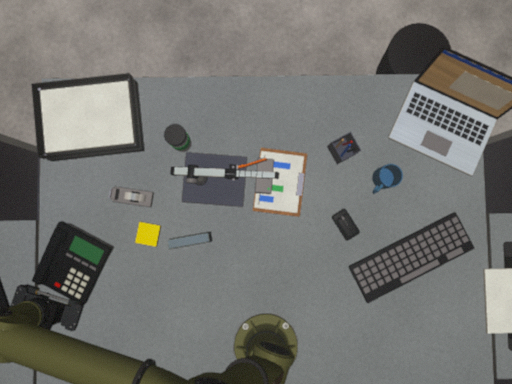

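Run:
```python
import cv2
a=cv2.imread('pics/top0.png')[140:225,160:320];cv2.imwrite('pics/c1.png',cv2.resize(a,None,fx=5,fy=5,interpolation=2))
a=cv2.imread('pics/scene0.png')[165:265,230:360];cv2.imwrite('pics/c2.png',cv2.resize(a,None,fx=6,fy=6,interpolation=2))
```

```text
(no output)
```

View pics/c1.png

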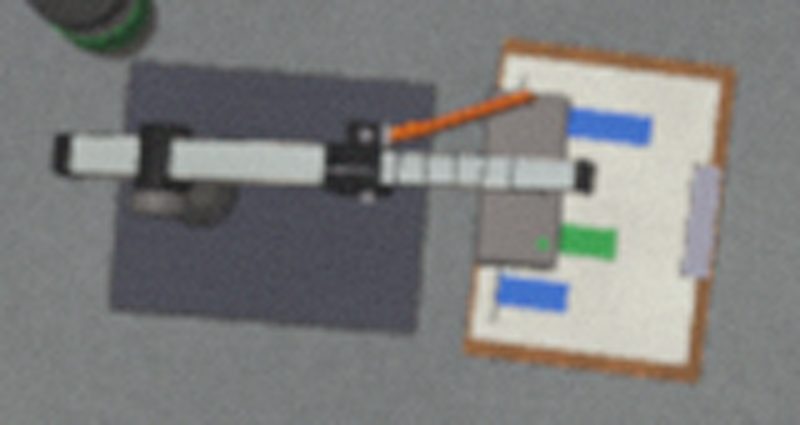

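View pics/c2.png

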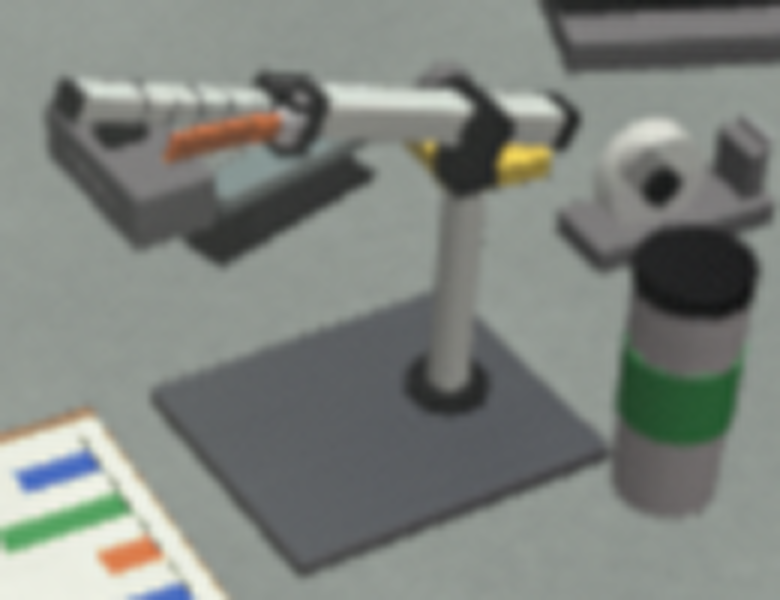

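```bash
cat > h.py <<'E'
import numpy as np
from cell import camera_params
P={n:camera_params(n) for n in('scene','top')}
def proj(n,X):
    p=P[n];c=p['R']@X+p['t'];u=p['camera_matrix']@c;return u[:2]/u[2]
def T(v,s): # v x,y,yaw ; s stand-frame m
    c,si=np.cos(v[2]),np.sin(v[2]);return np.array([v[0]+c*s[0]-si*s[1],v[1]+si*s[0]+c*s[1],s[2]])
a=np.radians(20)
def B(e,y,h): # mouth-based slope coords -> stand
    return np.array([.141+e*np.cos(a)-h*np.sin(a),y,.266+e*np.sin(a)+h*np.cos(a)])
def L(th,r,h=0): return B(-.008+r*np.cos(th),.018-.004+r*np.sin(th)if 0 else .018+r*np.sin(th),h)
E
python3 - <<'E'
from h import *
from scipy.optimize import least_squares
t=lambda x,y:np.array([160+x/5,140+y/5]); s=lambda x,y:np.array([230+x/6,165+y/6])
ob=[('top',t(378,195),lambda v:B(0,-.018,.016)),
('top',t(382,126),lambda v:B(0,.026,.016)),
('top',t(533,95),lambda v:L(v[3],.1,.008)),
('top',t(490,93),lambda v:np.array([.197,.052,.275])),
('top',t(478,264),lambda v:np.array([.197,-.052,.275])),
('top',t(570,97),lambda v:np.array([.247,.052,.275])),
('top',t(556,267),lambda v:np.array([.247,-.052,.275])),
('scene',s(450,398),lambda v:np.array([0,0,.014])),
('scene',s(140,212),lambda v:np.array([.247,.052,.275])),
('scene',s(168,152),lambda v:L(v[3],.1,0)),
('scene',s(140,247),lambda v:np.array([.247,.052,.239])),
]
for i,j,x,y in((1,-1,132,62),(1,1,436,85),(-1,1,415,332),(-1,-1,110,312)):
    ob.append(('top',t(x,y),lambda v,i=i,j=j:np.array([v[4]+j*.11,v[5]+i*.09,.014])))
for i,j,x,y in((1,-1,608,450),(1,1,303,567),(-1,1,153,395)):
    ob.append(('scene',s(x,y),lambda v,i=i,j=j:np.array([v[4]+j*.11,v[5]+i*.09,.014])))
f=lambda v:np.concatenate([proj(n,T(v,g(v)))-p for n,p,g in ob])
r=least_squares(f,[.55,.15,-1.57,.28,.03,0],loss='soft_l1')
print(r.x,np.degrees(r.x[2]));print(f(r.x).reshape(-1,2).round(1))
v=r.x
for k,X in dict(mouth=B(0,0,0),head=np.array([.197,0,.275]),lev=L(v[3],.1),bar=B(.128,0,0)).items():print(k,T(v,X))
E
```

```text
[ 0.58912348  0.22090558 -1.6582697   0.29337047  0.05018254  0.00199079] -95.0118548561038
[[-0.7  0.3]
 [-0.4 -0.7]
 [-1.1 -0.5]
 [-0.7 -1. ]
 [-0.8 -0.5]
 [ 0.1 -0.6]
 [ 0.4  0.2]
 [-2.1 -1.3]
 [-2.2 -1.6]
 [-1.  -0.2]
 [-2.3  1.9]
 [-0.9 -0.7]
 [-0.2 -0.8]
 [ 0.3  0.1]
 [-0.7 -0.4]
 [-0.1 -0.6]
 [-1.6  0.3]
 [-2.3 -0.9]]
mouth [0.57680546 0.08044467 0.266     ]
head [0.57191319 0.02465878 0.275     ]
lev [ 0.61634227 -0.00577584  0.29600456]
bar [ 0.56629751 -0.03937611  0.30977858]
```

Run:
```python
from h import *
from scipy.optimize import least_squares
t=lambda x,y:np.array([159.6+x/5,139.6+y/5]); s=lambda x,y:np.array([229.6+x/6,164.6+y/6])
ob=[('top',t(378,195),lambda v:B(0,-.018,.016)),
('top',t(382,126),lambda v:B(0,.026,.016)),
('top',t(533,95),lambda v:L(v[3],.1,.008)),
('top',t(490,93),lambda v:np.array([.197,.052,.275])),
('top',t(478,264),lambda v:np.array([.197,-.052,.275])),
('top',t(570,97),lambda v:np.array([.247,.052,.275])),
('top',t(556,267),lambda v:np.array([.247,-.052,.275]))]
for i,j,x,y in((1,-1,132,62),(1,1,436,85),(-1,1,415,332),(-1,-1,110,312)):
    ob.append(('top',t(x,y),lambda v,i=i,j=j:np.array([v[4]+j*.11,v[5]+i*.09,.014])))
f=lambda v:np.concatenate([proj(n,T(v,g(v)))-p for n,p,g in ob])
r=least_squares(f,[.55,.15,-1.57,.28,.03,0],loss='soft_l1')
print(r.x,np.degrees(r.x[2]));print(f(r.x).reshape(-1,2).round(1))
v=r.x; np.save('v.npy',v)
for k,X in dict(mouth=B(0,0,0),head=np.array([.197,0,.275]),pre=np.array([.172,.004,.37]),pull=np.array([.220,.004,.276])).items():print(k,T(v,X))
from cell import get_obs
from scipy.spatial.transform import Rotation as Ro
o=get_obs();R=Ro.from_euler('xyz',o['tool_rot'],degrees=True)
print(R.inv().apply(T(v,[.172,.004,.37])-o['tool_pos']), 'twist',np.radians(o['tool_rot'][2]-(np.degrees(v[2])+180)))
```

```text
[ 5.89705397e-01  2.20708329e-01 -1.66087304e+00  2.87706637e-01
  5.00819833e-02  1.20397067e-03] -95.16101572203075
[[-0.2  0.6]
 [ 0.1 -0.4]
 [-0.6  0.1]
 [-0.2 -0.6]
 [-0.4 -0.1]
 [ 0.6 -0.2]
 [ 0.9  0.6]
 [-0.5 -0.3]
 [ 0.3 -0.2]
 [ 0.6  0.6]
 [-0.4 -0. ]]
mouth [0.57702175 0.08027997 0.266     ]
head [0.57198427 0.024507   0.275     ]
pre [0.57821693 0.04904583 0.37      ]
pull [0.57389909 0.00124043 0.276     ]
[-0.53388975 -0.42247076 -0.14762281] twist 1.3430425574568867
```

```bash
python3 -m handwheel '[[0.087,0,0,-0.05,0],[0.087,0,0,-0.1,0.0],[0.087,-0.02,-0.016,-0.148,0.05],[0.087,-0.05,-0.04,-0.148,0.15],[0.087,-0.085,-0.068,-0.148,0.25],[0.087,-0.12,-0.096,-0.148,0.37],[0.087,-0.158,-0.125,-0.148,0.48],[0.087,-0.195,-0.155,-0.148,0.6],[0.087,-0.233,-0.185,-0.148,0.72],[0.087,-0.27,-0.214,-0.148,0.83],[0.087,-0.308,-0.244,-0.148,0.95],[0.087,-0.345,-0.274,-0.148,1.06],[0.087,-0.38,-0.302,-0.148,1.17],[0.087,-0.415,-0.33,-0.148,1.25],[0.087,-0.45,-0.357,-0.148,1.3],[0.087,-0.48,-0.38,-0.148,1.343],[0.087,-0.51,-0.403,-0.148,1.343],[0.087,-0.525,-0.416,-0.148,1.343],[0.087,-0.534,-0.4225,-0.148,1.343],[0.087,-0.534,-0.4225,-0.148,1.343]]' 20
python3 - <<'E'
from h import *
from cell import *
import cv2
from scipy.spatial.transform import Rotation as Ro
v=np.load('v.npy')
for n in('scene','top'):
    im=read_camera(n)
    im=im[120:260,170:330] if n=='top' else im[130:260,200:370]
    cv2.imwrite(f'pics/{n}1.png',cv2.resize(im,None,fx=4,fy=4,interpolation=2))
o=get_obs();R=Ro.from_euler('xyz',o['tool_rot'],degrees=True)
print(o['time_s'],o['tool_pos'],o['tool_rot'],o['force'],R.inv().apply(T(v,[.172,.004,.263])-o['tool_pos']),np.degrees(v[2])+180)
E
```

```text
time_s: 2.1
tool_pos: [0.5786, 0.048, 0.37]
tool_rot: [-180.0, 0.0, 84.7]
force: [-0.5, 0.1, -0.8]
grip_width: 0.087
2.2 [0.57797076 0.05072731 0.37029911] [-1.79950168e+02 -4.35298500e-02  8.49368416e+01] [-0.31862138 -0.23898109  0.54100974] [-0.00173471  0.00048693  0.10729744] 84.83898427796925
```

View pics/scene1.png

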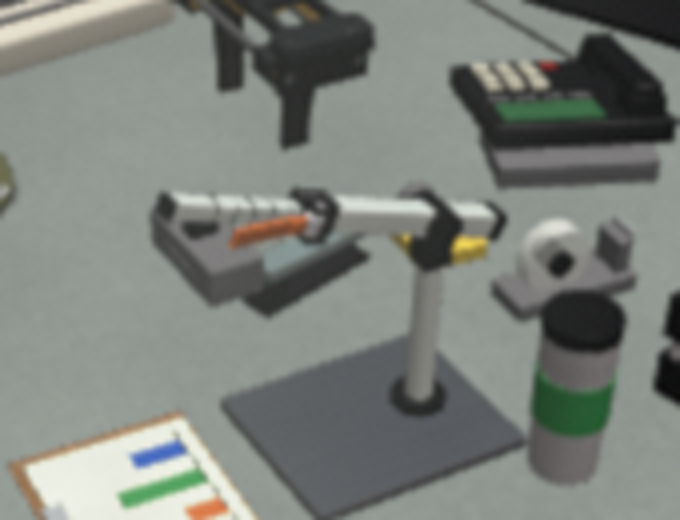

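View pics/top1.png

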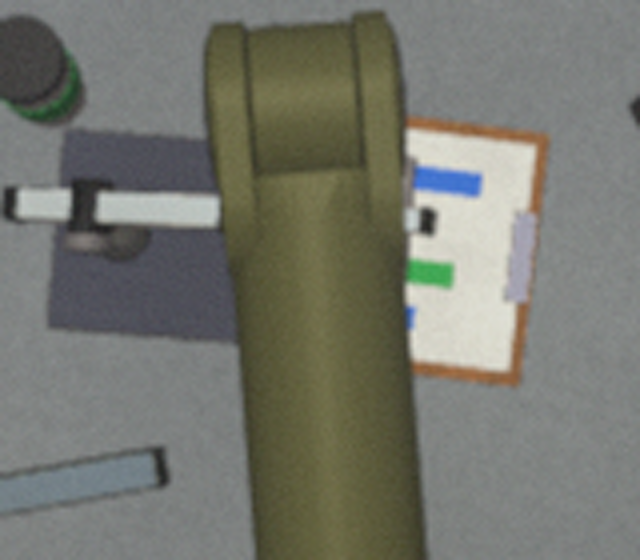

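Run:
```python
from h import *
v=np.load('v.npy')
for y in(.0475,.0625,-.0395,-.0545): 
  for x in (.160,.182):
    print(y,x,(proj('scene',T(v,[x,y,.37]))+.5-[200,130])*4)
for k,X in dict(mouth=B(0,.026,.016),lev=L(v[3],.1),head=np.array([.247,.052,.275])).items():print(k,(proj('scene',T(v,X))+.5-[200,130])*4)
```

```text
0.0475 0.16 [304.58623739 139.5934542 ]
0.0475 0.182 [279.46709337 146.93941714]
0.0625 0.16 [314.9572028  148.85815715]
0.0625 0.182 [289.70721693 156.31938414]
-0.0395 0.16 [247.44426729  88.54677167]
-0.0395 0.182 [223.06370616  95.27383831]
-0.0545 0.16 [238.08154179  80.1827605 ]
-0.0545 0.182 [213.82484865  86.81103236]
mouth [313.18291653 214.70578248]
lev [229.38540009 242.17876291]
head [205.98932857 276.82361291]
```

```bash
python3 -m handwheel '[[0.087,-0.001,0,0.03,0],[0.087,-0.001,0,0.06,0],[0.087,-0.001,0,0.08,0],[0.087,-0.001,0,0.095,0],[0.087,-0.001,0,0.107,0],[0.087,-0.001,0,0.107,0],[0.087,-0.001,0,0.107,0]]' 20
python3 - <<'E'
from h import *
from cell import *
import cv2
from scipy.spatial.transform import Rotation as Ro
v=np.load('v.npy')
for n in('scene',):
    im=read_camera(n)
    im=im[150:240,220:340]
    cv2.imwrite(f'pics/{n}2.png',cv2.resize(im,None,fx=6,fy=6,interpolation=2))
o=get_obs();R=Ro.from_euler('xyz',o['tool_rot'],degrees=True)
print(o['time_s'],o['tool_pos'],o['tool_rot'],o['force'])
E
```

```text
time_s: 2.9
tool_pos: [0.5786, 0.0487, 0.2643]
tool_rot: [179.9, -0.0, 84.9]
force: [0.0, -0.1, -0.6]
grip_width: 0.0869
2.95 [0.57887869 0.04848147 0.26468905] [ 1.79900551e+02 -3.52120373e-02  8.48579144e+01] [-0.88045031 -0.03158265  0.29563763]
```

View pics/scene2.png

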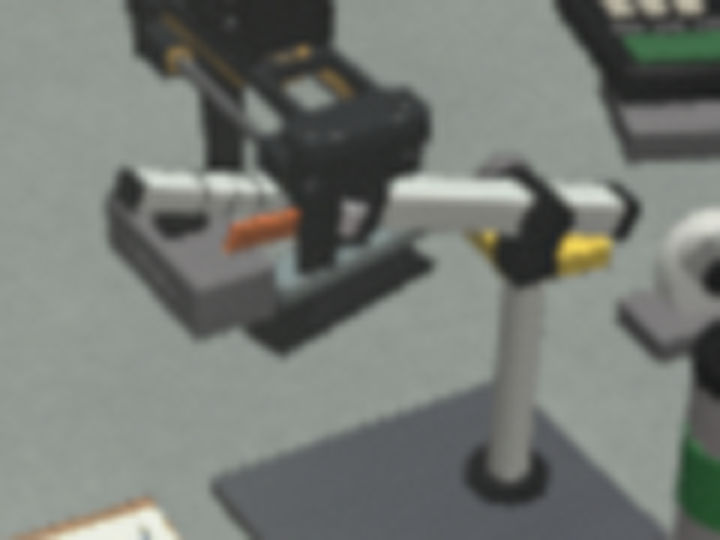

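```bash
python3 -m handwheel '[[0.083,-0.004,0,0,0],[0.083,-0.008,0,0,0],[0.083,-0.008,0,0,0]]' 20; for i in 1 ; do python3 -m handwheel '[[0.083,-0.003,0,0,0],[0.083,-0.003,0,0,0]]'; done;  python3 -m handwheel '[[0.083,-0.003,0,0,0],[0.083,-0.003,0,0,0]]';python3 -m handwheel '[[0.083,-0.003,0,0,0],[0.083,-0.003,0,0,0]]'
```

```text
time_s: 3.25
tool_pos: [0.5778, 0.039, 0.2642]
tool_rot: [179.9, 0.0, 84.7]
force: [-0.3, -1.1, 0.4]
grip_width: 0.0829
time_s: 3.45
tool_pos: [0.5774, 0.0377, 0.264]
tool_rot: [180.0, -0.1, 84.8]
force: [-1.0, 2.2, 1.6]
grip_width: 0.0834
time_s: 3.65
tool_pos: [0.5772, 0.0347, 0.264]
tool_rot: [180.0, -0.1, 84.9]
force: [0.4, 3.2, 1.9]
grip_width: 0.083
time_s: 3.85
tool_pos: [0.5768, 0.031, 0.2638]
tool_rot: [180.0, -0.0, 84.8]
force: [0.3, 3.2, 1.5]
grip_width: 0.0826
```

```bash
python3 -m handwheel '[[0.083,-0.003,0,-0.002,0],[0.083,-0.006,0,-0.0035,0],[0.083,-0.009,0,-0.005,0],[0.083,-0.012,0,-0.0065,0],[0.083,-0.015,0,-0.008,0],[0.083,-0.018,0,-0.009,0],[0.083,-0.021,0,-0.01,0],[0.083,-0.024,0,-0.011,0],[0.083,-0.0255,0,-0.012,0],[0.083,-0.0255,0,-0.012,0],[0.083,-0.0255,0,-0.012,0]]'
python3 - <<'E'
from h import *
from cell import *
import cv2
v=np.load('v.npy')
for n in('scene','top'):
    im=read_camera(n)
    im=im[150:240,220:340] if n=='scene' else im[130:220,170:310]
    cv2.imwrite(f'pics/{n}3.png',cv2.resize(im,None,fx=5.5,fy=5.5,interpolation=2))
o=get_obs()
print(o['time_s'],o['tool_pos'],o['tool_rot'],o['force'])
E
```

```text
time_s: 4.95
tool_pos: [0.5745, 0.0049, 0.2759]
tool_rot: [180.0, 0.1, 84.8]
force: [1.1, 1.2, 1.0]
grip_width: 0.0829
5.05 [0.57449735 0.00498703 0.27586613] [1.79978648e+02 5.34614095e-02 8.47887521e+01] [ 0.45349786 -0.39023399  0.86952421]
```

View pics/scene3.png

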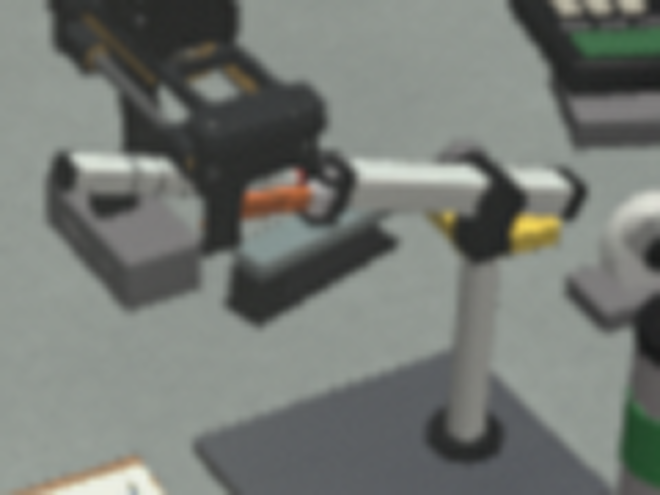

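View pics/top3.png

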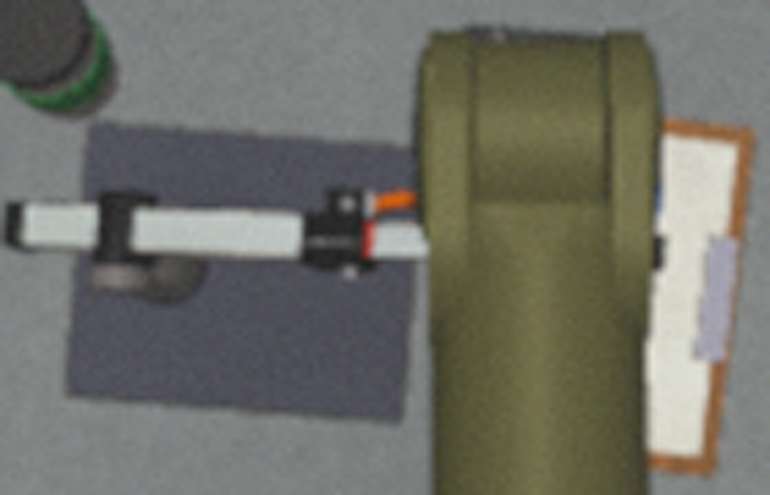

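Run:
```python
from h import *
from cell import *
import cv2
v=np.load('v.npy')
im=read_camera('top')
c=im[165:182,228:252]; cv2.imwrite('pics/top4.png',cv2.resize(c,None,fx=30,fy=30,interpolation=0))
m0,m1=[proj('top',T(v,B(e,0,.008))) for e in(0,.1)]
print(m0,m1,'px/mm',(m1-m0)/100)
for r in range(168,178): print(r,[tuple(int(k) for k in im[r,x]) for x in range(233,242)])
a=read_camera('top')
print('time',get_obs()['time_s'])
```

```text
[236.44646757 173.46922425] [268.37005263 174.64819297] px/mm [0.31923585 0.01178969]
168 [(80, 81, 84), (58, 58, 59), (58, 58, 56), (109, 108, 107), (128, 130, 142), (71, 91, 124), (49, 69, 107), (61, 60, 90), (70, 70, 89)]
169 [(50, 48, 48), (43, 45, 45), (41, 42, 39), (76, 77, 84), (95, 95, 105), (71, 78, 88), (71, 72, 78), (92, 82, 82), (89, 80, 79)]
170 [(40, 38, 42), (41, 41, 38), (33, 33, 41), (45, 46, 97), (59, 63, 132), (85, 87, 119), (119, 117, 117), (127, 124, 123), (132, 132, 128)]
171 [(43, 39, 45), (38, 39, 39), (42, 42, 53), (43, 49, 125), (85, 89, 174), (140, 143, 171), (166, 168, 162), (171, 175, 168), (171, 173, 167)]
172 [(44, 44, 45), (42, 42, 42), (44, 44, 57), (48, 51, 129), (104, 105, 183), (163, 164, 182), (186, 190, 182), (188, 192, 185), (187, 189, 183)]
173 [(68, 66, 67), (53, 53, 53), (60, 58, 65), (58, 59, 132), (101, 103, 180), (165, 167, 184), (188, 191, 182), (191, 192, 184), (187, 191, 183)]
174 [(71, 69, 72), (60, 62, 59), (57, 56, 68), (50, 52, 133), (104, 106, 178), (167, 170, 179), (190, 191, 184), (192, 195, 188), (188, 194, 185)]
175 [(50, 49, 49), (52, 50, 52), (47, 47, 73), (54, 58, 137), (117, 121, 180), (175, 178, 176), (186, 189, 182), (188, 193, 184), (187, 191, 182)]
176 [(40, 39, 38), (39, 41, 42), (45, 46, 61), (51, 52, 109), (99, 100, 139), (141, 143, 145), (143, 146, 143), (146, 150, 144), (144, 148, 143)]
177 [(50, 52, 50), (43, 43, 46), (34, 39, 38), (29, 31, 45), (43, 44, 59), (66, 64, 66), (83, 79, 80), (88, 83, 84), (88, 85, 85)]
time 5.15
```

View pics/top4.png

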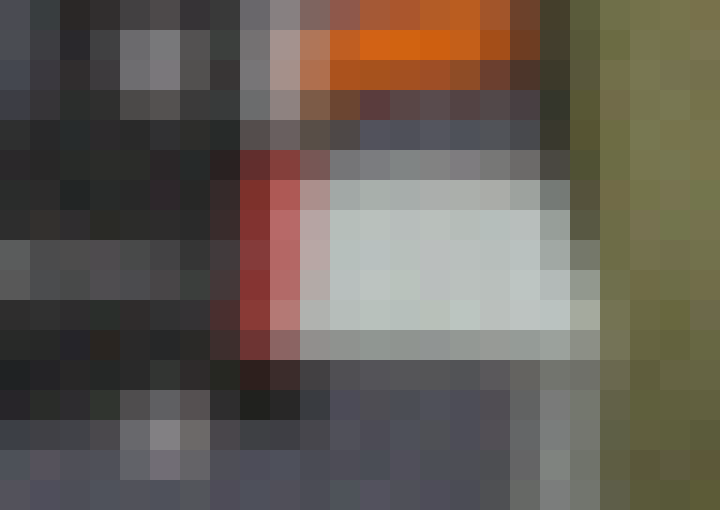

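Run:
```python
from h import *
v=np.load('v.npy')
print(proj('top',T(v,B(0,0,.016))),proj('top',T(v,B(0,0,.008))),proj('top',T(v,B(.004,0,.008))),'cap now',proj('top',T(v,B(.163,0,.008))),'before',proj('top',T(v,B(.128,0,.008))))
```

```text
[235.43496906 173.12751596] [236.44646757 173.46922425] [237.69231124 173.51523446] cap now [289.34854414 175.42294885] before [277.60834845 174.98937212]
```

```bash
python3 - <<'E'
from h import *
from cell import *
v=np.load('v.npy');o=get_obs();d=o['tool_pos'][:2]-v[:2];c,s=np.cos(v[2]),np.sin(v[2])
print(c*d[0]+s*d[1],-s*d[0]+c*d[1],o['tool_rot'][2]-np.degrees(v[2])-180)
E
python3 -m handwheel '[[0.075,0,0,0,0],[0.07,0,0,0,0],[0.065,0,0,0,0],[0.06,0,0,0,0],[0.055,0,0,0,0],[0.05,0,0,0,0],[0.05,0,0,0,0],[0.05,0,0,0,0]]' 20
python3 -m handwheel '[[0.046,0,0,0,0],[0.042,0,0,0,0],[0.04,0,0,0,0],[0.04,0,0,0,0]]' 20
python3 - <<'E'
from cell import *
import cv2
for n in('scene','top'):
    im=read_camera(n)
    im=im[150:240,220:340] if n=='scene' else im[150:200,210:310]
    cv2.imwrite(f'pics/{n}5.png',cv2.resize(im,None,fx=6,fy=6,interpolation=2))
E
```

```text
0.21598312705028178 0.004262025820380934 -0.03786458906498069
time_s: 5.95
tool_pos: [0.5744, 0.006, 0.2755]
tool_rot: [-180.0, -0.0, 84.9]
force: [0.8, -0.6, 0.9]
grip_width: 0.0507
time_s: 6.35
tool_pos: [0.5744, 0.0062, 0.2755]
tool_rot: [-180.0, -0.0, 84.9]
force: [1.5, -0.6, -0.5]
grip_width: 0.0409
```

View pics/scene5.png

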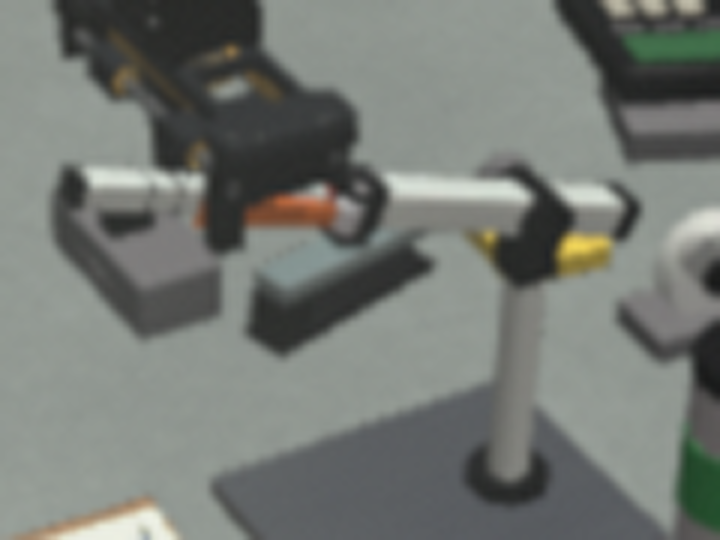

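View pics/top5.png

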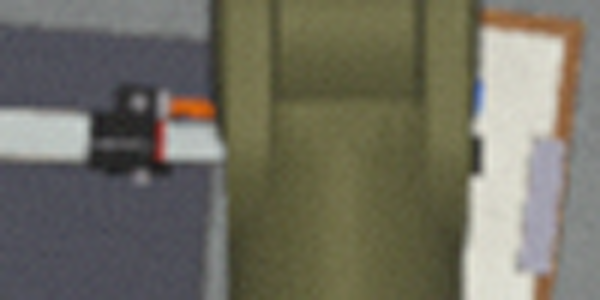

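Run:
```python
from cell import *
import numpy as np
im=read_camera('top').astype(int)
for r in (171,172,173,174,175): print(r,im[r,234:241,2].tolist(),(im[r,234:241,2]-im[r,234:241,1]).tolist())
print(get_obs()['tool_pos'],get_obs()['force'])
m=im[172:179].mean(0); print(im[172:179,284:294].mean((0,2)).round())
```

```text
171 [41, 56, 129, 185, 177, 166, 168] [1, 21, 80, 52, -2, -7, -6]
172 [41, 51, 126, 177, 180, 183, 179] [1, 25, 76, 44, -7, -7, -7]
173 [55, 60, 126, 177, 184, 184, 181] [0, 12, 72, 42, -7, -9, -8]
174 [62, 66, 133, 185, 188, 182, 185] [-1, 18, 74, 46, -7, -9, -7]
175 [57, 73, 138, 186, 185, 182, 186] [4, 34, 73, 45, -4, -9, -7]
[0.57436249 0.00621195 0.275526  ] [0.18734245 0.67966324 0.46461797]
[ 94.  95.  96.  91.  73.  78. 157. 213. 215. 212.]
```

```bash
cat > r.py <<'E'
from cell import *
im=read_camera('top').astype(int)
for r in (172,173,174,175): d=(im[r,234:241,2]-im[r,234:241,1])+8*0; print(r,im[r,234:241,2].tolist(),d.tolist(),d.clip(0).sum())
o=get_obs();print(o['time_s'],o['tool_pos'],o['force'],o['grip_width'])
E
python3 -m handwheel '[[0.041,-0.001,0,0,0],[0.041,-0.002,0,-0.0007,0],[0.041,-0.002,0,-0.0007,0]]'; python3 r.py
python3 -m handwheel '[[0.041,-0.001,0,-0.0003,0],[0.041,-0.001,0,-0.0003,0]]'; python3 r.py
```

```text
time_s: 6.8
tool_pos: [0.5744, 0.0047, 0.2762]
tool_rot: [180.0, -0.1, 84.9]
force: [2.0, 2.7, -1.1]
grip_width: 0.0412
172 [33, 54, 127, 181, 185, 183, 182] [-4, 8, 75, 82, 25, -8, -10] 190
173 [56, 64, 132, 182, 184, 183, 183] [0, 7, 76, 76, 17, -8, -11] 176
174 [63, 67, 134, 183, 184, 185, 183] [-2, 7, 72, 77, 15, -8, -7] 171
175 [47, 73, 136, 178, 182, 183, 186] [1, 17, 75, 74, 13, -9, -7] 180
6.85 [0.57443247 0.0046616  0.27618476] [ 2.14797521  4.11131242 -1.07199258] 0.04099673694649082
time_s: 7.05
tool_pos: [0.5743, 0.0031, 0.2767]
tool_rot: [180.0, -0.0, 84.9]
force: [2.6, 3.2, -0.4]
grip_width: 0.0408
172 [45, 58, 129, 179, 179, 182, 181] [2, 8, 26, 60, 45, -7, -10] 141
173 [51, 66, 129, 180, 181, 184, 180] [-1, 2, 34, 68, 42, -5, -8] 146
174 [63, 70, 133, 187, 185, 185, 188] [-2, 6, 46, 87, 46, -6, -5] 185
175 [57, 71, 135, 182, 180, 186, 184] [-2, 5, 51, 96, 44, -6, -8] 196
7.1 [0.57430098 0.00306735 0.27671051] [ 2.39131905  3.5465754  -0.46623737] 0.040779262739826565
```

```bash
python3 -m handwheel '[[0.037,0,0,0,0],[0.034,0,0,0,0],[0.031,0,0,0,0],[0.028,0,0,0,0],[0.026,0,0,0,0],[0.024,0,0,0,0],[0.022,0,0,0,0],[0.022,0,0,0,0],[0.022,0,0,0,0],[0.022,0,0,0,0]]' 30; python3 r.py
```

```text
time_s: 8.1
tool_pos: [0.5735, 0.0035, 0.2765]
tool_rot: [-179.9, -0.1, 84.8]
force: [-2.7, 4.6, 1.4]
grip_width: 0.0239
172 [44, 56, 131, 185, 183, 181, 182] [1, 7, 49, 83, 47, -6, -8] 187
173 [56, 62, 130, 184, 186, 182, 184] [-1, 5, 56, 94, 47, -8, -7] 202
174 [61, 70, 129, 183, 186, 185, 185] [-2, 5, 61, 96, 40, -8, -9] 202
175 [52, 68, 136, 181, 185, 181, 184] [1, 4, 57, 90, 37, -6, -9] 189
8.15 [0.57351095 0.00352551 0.27655716] [-2.37749326  5.76637531  1.64132482] 0.023724370076423324
```

```bash
python3 -m handwheel '[[0.015,0,0,0,0],[0.01,0,0,0,0],[0.01,0,0,0,0],[0.01,0,0,0,0],[0.01,0,0,0,0]]' 30; python3 r.py
python3 - <<'E'
from cell import *
import cv2
for n in('scene','top'):
    im=read_camera(n)
    im=im[160:225,220:300] if n=='scene' else im[150:200,210:310]
    cv2.imwrite(f'pics/{n}6.png',cv2.resize(im,None,fx=8,fy=8,interpolation=2))
E
```

```text
time_s: 8.65
tool_pos: [0.5735, 0.0035, 0.2766]
tool_rot: [-179.9, -0.1, 84.8]
force: [-2.2, 6.0, 1.4]
grip_width: 0.0238
172 [42, 57, 131, 182, 182, 181, 180] [0, 6, 49, 86, 48, -6, -9] 189
173 [55, 63, 134, 183, 183, 185, 185] [0, 5, 59, 94, 45, -7, -9] 203
174 [64, 67, 134, 183, 184, 185, 184] [2, 7, 63, 100, 39, -7, -7] 211
175 [46, 68, 133, 185, 181, 182, 182] [-1, 5, 61, 91, 35, -10, -10] 192
8.7 [0.57352068 0.00354887 0.27657699] [-2.58730715  5.26371709  2.40688676] 0.02365393400951914
```

View pics/scene6.png

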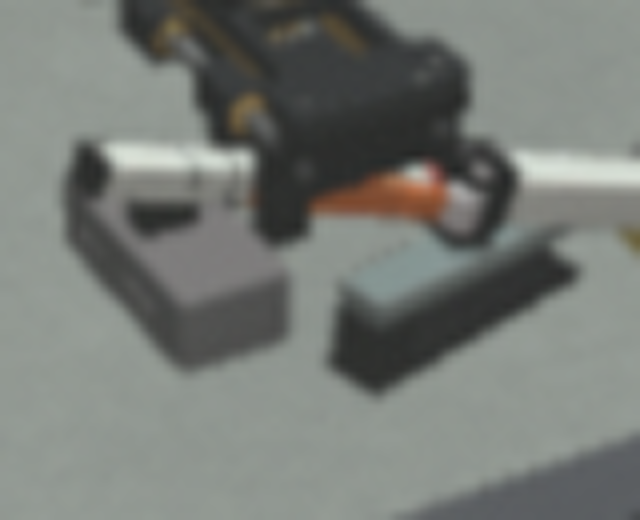

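View pics/top6.png

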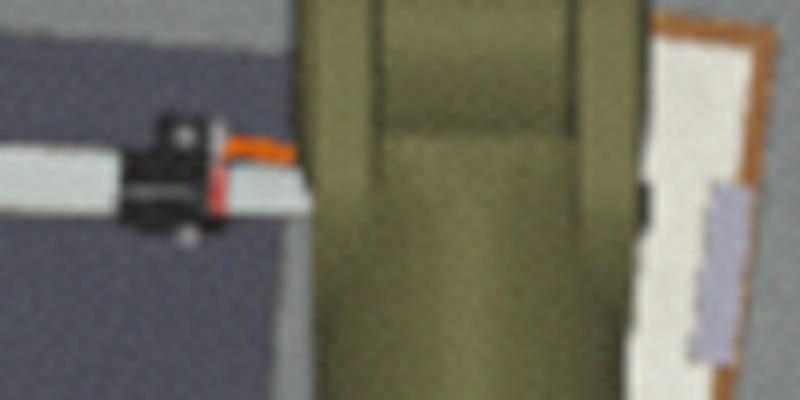

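```bash
python3 -m handwheel '[[0.01,0,0,0,0],[0.01,0,0,0,0],[0.01,0,0,0,0],[0.01,0,0,0,0],[0.01,0,0,0,0],[0.01,0,0,0,0],[0.01,0,0,0,0],[0.01,0,0,0,0],[0.01,0,0,0,0],[0.01,0,0,0,0]]' 30; python3 r.py; python3 -c "
from cell import *
sign_off()"
```

```text
time_s: 9.8
tool_pos: [0.5735, 0.0035, 0.2765]
tool_rot: [-179.9, -0.1, 84.8]
force: [-2.6, 4.4, 2.5]
grip_width: 0.0237
172 [43, 57, 132, 184, 185, 186, 184] [-2, 6, 49, 84, 46, -5, -5] 185
173 [54, 65, 134, 183, 187, 184, 183] [0, 8, 59, 97, 45, -6, -7] 209
174 [58, 70, 131, 182, 187, 188, 184] [0, 8, 65, 98, 41, -5, -8] 212
175 [50, 71, 141, 182, 183, 183, 183] [0, 7, 57, 90, 37, -7, -8] 191
9.85 [0.57351678 0.00353589 0.27653158] [-2.76137307  5.26611399  1.27833126] 0.0236416529770298
the job is handed in; nothing more can be done
```

I drew the boom out by pushing on the back of the camera head, with the lever still open. I stopped when the red ring had come out of the clamp. I then squeezed the lever closed against the bar with a 30 N grip and handed the job in at about 9.9 s, still pinching both.

**Boom position:** In the last top picture the whole ring shows just outside the clamp. I estimate the extension at 35 to 36 mm. For the final second, the tool position and the ring's pixels did not change.

**Lever:** In the last pictures it lies along the bar and looks closed. I judged this by eye, because there is no reading of its angle.

**Grip:** One reading disagreed. The fingers stalled at 23.7 mm, not the expected 26 mm across bar and closed lever. The stall was stable and the sideways force at the wrist was only about 3 N, so I read it as give in the fingers or width sensor. I could not measure the force on each part separately.

**During closing:** The boom slid back about 1 mm when I first closed the fingers. I corrected this before the final squeeze by pushing it out about 3 mm. By finger width, the lever was then nearly closed (about 0.08 rad), with the boom within about 2 mm of the ring.

**Other items:** The fingers worked only around the boom, well above the desk. I did not check the bystanders in a final picture.

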